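# Load the parcel bay and wedge its sprung gate shut

## Task

The latch of the parcel bay is broken and its sprung green gate hangs ajar. First set the brown parcel with the green band down upright on the bench inside the bay, without dropping it; then slide the orange wedge, thin end first, under the gate from outside, push the gate shut with it and tap it in until it jams: the gate fully shut and lifted a few millimetres on its pins, but not off them, and staying so when you let go. Leave the tape roll, the scanner and the white box where they are.

Things in the scene. Friction and masses are not known exactly. Their poses are not given: they have to be found in the camera images.
- bay: fixed parcel bay: three white walls 90 mm high, 12 mm thick, no roof or floor (it stands on the bench). Origin: on the bench under the middle of the closed gate, at mid-thickness; x along the closed gate, y into the bay, z up. Inside: x -130 to 130 mm, y 10 to 216 mm. Steel hinge post, 150 mm high, at x = 138 mm, y = 0; the gate's free end is near x = -125 mm
- gate (a joint): green gate's angle: 0 = shut on a firm stop, grows as it swings outwards (bay -y), to 0.7 rad. It starts 0.32 to 0.62 open. A spring with some friction lets it rest about 0.3 to 0.7 rad open; let go nearer shut, it swings open again. About 1.5 N near its middle pushes it shut
- lift (a joint): how far the gate has been lifted on its hinge pins, m: 0 = down on its rest, 0.012 = end of the pins. It takes about 4.5 N plus 0.6 N per mm to lift the gate. Only a wedge under it holds it up; 0.0015 to 0.009 is jammed properly
- gate_edge (a point): middle of the gate panel's lower edge, 24 mm above the bench while not lifted; x along the panel towards the hinge, y into the bay when shut. The panel is 250 mm long, 12 mm thick and 100 mm high (its top 124 mm above the bench)
- wedge_grip (a point): orange wedge, 40 mm wide, 200 mm long, 160 g, flat on the bench. This point is the centre of its tail block (y -35 to 35 mm, 36 mm high), 18 mm above the underside; y axis along the wedge to the thin end, z up. From y = 35 mm the ramp falls straight from 36 mm to 8 mm high at the tip, y = 165 mm
- wedge_tip (a point): the wedge's thin end, 165 mm from wedge_grip along its y axis, 4 mm above the underside. The ramp meets the shut, unlifted gate when wedge_grip is 97 mm outside the gate's mid-plane (bay y = -0.097); each further 10 mm lifts the gate about 2.1 mm. It does not slide back when released
- parcel_mid (a point): centre of the brown carton with a green band: 60 mm (x) by 110 mm (y) by 90 mm high (z), about 300 g, standing on the bench; this point is 45 mm above its underside. The wedge's thin end will reach about 90 mm into the bay, so the parcel is best stood at the back, towards the hinge side
- tape_roll_mid (a point): centre of a yellow tape roll lying flat, 100 mm diameter, 48 mm high, to be left alone
- scanner_mid (a point): dark and grey hand scanner with red window lying flat, 175 mm long along its x, 50 mm wide, 30 mm high, this point over its middle 15 mm up, to be left alone
- white_box_mid (a point): centre of a white plastic box with a blue band, 90 by 70 by 50 mm high, to be left alone
Mind the look-alikes: they are no part of the job. What is shaped like the part that bears parcel_mid but black is not meant. Of the things that look like the part that bears wedge_grip, the larger one is meant.

How it is judged:
On the way:
1. the brown parcel stands upright on the bench inside the bay, released, with the gate still ajar (x of parcel_mid in the frame of bay between -0.11 and 0.11 m and y of parcel_mid in the frame of bay between 0.035 and 0.195 m and height (world z) of parcel_mid below 0.05 m and angle between parcel_mid's own z axis and vertical below 0.1 rad and contact force between the fingers and parcel below 0.1 N and value of joint gate above 0.1 rad), for 0.2 s.
At the end, for the whole second after the job is handed in: The gate is shut (within 0.03 rad) and held lifted 1.5 to 9 mm on its pins by the wedge, which lies flat on the bench (within 0.08 rad) with its tail outside the gate and its thin end at least 30 mm inside; the parcel stands upright (within 0.1 rad) on the bench inside the bay (value of joint gate below 0.03 rad and value of joint lift between 0.0015 and 0.009 m and angle between wedge_grip's own z axis and vertical below 0.08 rad and height (world z) of wedge_grip below 0.026 m and y of wedge_grip in the frame of bay below -0.04 m and y of wedge_tip in the frame of bay above 0.03 m and x of wedge_tip in the frame of bay between -0.13 and 0.13 m and x of parcel_mid in the frame of bay between -0.11 and 0.11 m and y of parcel_mid in the frame of bay between 0.035 and 0.195 m and height (world z) of parcel_mid below 0.05 m and angle between parcel_mid's own z axis and vertical below 0.1 rad); the robot touches nothing.
It fails at once if the tape roll, the scanner or the white box is moved by more than 25 mm (distance of any of tape_roll_mid, scanner_mid, white_box_mid from where it was at the start of the episode above 0.025 m).
It fails at once if the gate is lifted to the end of its pins (over 11 mm) (value of joint lift above 0.011 m).
It fails at once if the parcel is dropped: let go with its underside more than 25 mm above the bench (height (world z) of parcel_mid above 0.07 m and contact force between the fingers and parcel below 0.1 N).
It also fails if it takes over 69 s, if anything falls off the work surface, if the arm or the gripper's body presses on something with over 40 N, if the wrist force passes 120 N, or if a joint passes its speed limit or range.

## Robot

A 6-joint arm with a two-finger parallel gripper is mounted at the origin on the work surface. World frame = base frame: x ahead of the robot, y to its left, z up, the work surface at z = 0. Lengths are in m, angles in rad, forces in N, time in s.
With the tool pointing down it reaches from about 0.25 to 0.775 m from the base axis. Payload 4 kg.
Tool frame: the origin (TCP) lies on the centre line of the jaws, within the pads' length; the fingertips stand 8 mm ahead of it and the grasp point (between the pads) lies 11 mm behind it; z points along the fingers, y is the direction in which the jaws open and shut (so a half turn about z gives the same grasp; the last joint's range is limited). The gripper opens to 94 mm and grips with 3 to 60 N. Pads are 16 mm wide; open, the fingers measure 119 mm over their backs; the gripper's body (75 mm by 177 mm) begins 78 mm behind the grasp point.
Start: joints at [1.191, 0.087, 1.371, -0, 1.684, -0.103], TCP at [0.15, 0.529, 0.182] pointing down, gripper open.
Joint ranges: [-3.1, 3.1], [-0.76, 2.03], [0.27, 2.55], [-1.08, 4.22], [0.17, 2.65], [-2.57, 2.57]. Speed limits (rad/s): [2.79, 2.79, 3.14, 3.14, 3.14, 3.14].

## Interface

Orientations are given as [roll, pitch, yaw] about the fixed x, y, z axes, in that order (R = Rz(yaw) Ry(pitch) Rx(roll)).
In Python, from bench import * gives the robot as it stands.
- The arm moves only by the tool step_arm, never from a script. Its argument "steps" is a list of rows, each an object of numbers: "jaw": the opening, from 0 (shut) to 1 (fully open); "tx", "ty", "tz": the shift along the tool's x, y, z in m; "ax", "ay", "az": the turn, a rotation vector about the tool's x, y, z in rad. In form: [{"jaw": .., "tx": .., "ty": .., "tz": .., "ax": .., "ay": .., "az": ..}, ...]. A call has 1 to 8 rows; each row is the pose to reach, as a shift and turn from the pose measured when the call began, along the tool's axes at that moment; what a row does not reach only later rows make up. A row lasts 1/10 s, in which the tool goes at most 50 mm and 8.59 degrees, less where a joint would pass 70% of its speed; a pose out of reach is approached as far as the arm can. A call with a gripper value outside its range is refused whole. The fingers move at their own pace and stop on an object; the grip force is fixed at half the most. Time passes only in rows, so rows that repeat a pose let the fingers close. It gives the time, the measured TCP pose, the force and the opening at its end, in the units of the state.
- get_obs(): the state, without advancing time (a new reading comes with each control period).
- snapshot(name): name is "scene" or "top" or "wrist"; returns (picture, depth): 384x512x3 uint8, red, green, blue; 384x512 float32, m along the optical axis (not along the pixel's ray), 0 where there is no reading.
- camera_model(name): a dict with "intrinsics" (3x3 intrinsics, pixels), "origin" and "orientation" of the camera in the world. Camera axes: x right, y down, z forward; pixel columns grow to the right and rows downward; lengths in m; the calibration is good to about 2 mm. A picture is of the moment at which its call begins: read the wrist's pose just before it. camera_model takes no time and is no camera call; for the wrist camera it gives the pose at the moment of the call.
- close_job(): hands the job in, once; it reports no verdict.
Trained networks look in the newest picture that a camera, given by its name, has taken for a name from the list of things; names that differ only in an ending like _2 or _b are one class to them, and where a whole thing is asked for, a point or a joint stands for the part that bears it (a point fixed in the world has none). Each returns a list of dicts, best first, with "confidence" (0 to 1); they miss things now and then, are a little off and sometimes report something else, mostly with a low value. They report only what shows in the picture. A call takes as long as a camera call. They do not tell look-alikes from the thing itself.
- silhouettes(camera, query): "pixels" (384x512 bool, what is visible of it) and "rect" ([left, top, right, bottom] in pixels, round what is visible of it).
The state is a dict: "time": time; "joint_positions": joint angles; "qvel": joint speeds; "joint_torque": joint torques, N m; "tool_pos": TCP position; "ee_rot": TCP orientation; "wrist_force": force on the tool from outside, world axes, zero at the start; "wrist_torque": the same for the moment, N m; "width": finger opening in m.
Only numpy, scipy, OpenCV 4.12 (cv2) and the standard library are available. Lean on these libraries where they do the work, as an engineer would, in place of code of your own. Each camera call takes 0.05 s, during which the arm holds its last target. There are 200 camera calls.

## Working session

There is one attempt and no reset: what is moved stays moved. The work goes in short steps, Python scripts to look and compute and a tool call to move; the robot and the scene stay as the last step left them, time stands still between calls to the robot, and variables do not carry over. Pictures are saved under pics/ and viewed, about 8 in all and at most 12, crops included, and the job is handed in when it is done.

Besides the shell and the picture viewer there is one more tool, called after "Call:" by a JSON object that holds its "api" and its "payload". step_arm: Moves the arm, as the interface text tells. Its arguments: {"type":"object","properties":{"steps":{"type":"array"}},"required":["steps"]}

```bash
mkdir -p pics; ls; cat > h.py <<'E'
from bench import *
import numpy as np, cv2
from scipy.spatial.transform import Rotation as R
def cam(n):
    m=camera_model(n);K=np.array(m["intrinsics"]);o=np.array(m["origin"]);r=np.array(m["orientation"])
    if r.shape!=(3,3): r=R.from_euler('xyz',r).as_matrix()
    return K,o,r
def cloud(n,d):
    K,o,r=cam(n);v,u=np.mgrid[:d.shape[0],:d.shape[1]]
    p=np.stack([(u-K[0,2])/K[0,0]*d,(v-K[1,2])/K[1,1]*d,d],-1)
    P=p@r.T+o;P[d<=0]=np.nan;return P
def save(n,im,s=1):
    cv2.imwrite("pics/"+n+".png",cv2.resize(im[:,:,::-1],None,fx=s,fy=s))
E
python3 - <<'E'
from h import *
a,d=snapshot("top");b,e=snapshot("scene")
np.savez("s.npz",a=a,d=d,b=b,e=e)
save("top1",a,1.5);save("scene1",b,1.5)
print(camera_model("top"));print(get_obs())
E
```

```text
pics
{'intrinsics': array([[352.2672222 ,   0.        , 253.77127743],
       [  0.        , 352.2672222 , 192.44035643],
       [  0.        ,   0.        ,   1.        ]]), 'origin': array([ 0.23964245, -0.03253479,  1.34833974]), 'orientation': array([-2.93307481e+00,  9.35181530e-04, -1.61092182e+00])}
{'time': 0.1, 'joint_positions': array([ 1.19087170e+00,  8.78754489e-02,  1.37203189e+00,  2.10668859e-06,
        1.68362258e+00, -1.03118450e-01]), 'qvel': array([ 0.00023313, -0.00321989, -0.00441236,  0.00015031, -0.00018353,
        0.00016886]), 'joint_torque': array([ 2.16519642e-03, -3.41250730e+01, -3.03301513e+01,  7.19288550e-02,
        3.04484298e-02, -1.09458904e-04]), 'tool_pos': array([0.15012511, 0.52857114, 0.1807605 ]), 'ee_rot': array([-3.13966589e+00, -2.01496884e-04,  2.86478651e+00]), 'wrist_force': array([ 0.26411655, -0.47065434,  0.2434402 ]), 'wrist_torque': array([-0.03639073,  0.01284824,  0.02682641]), 'width': 0.09386410369843011}
```

View pics/top1.png

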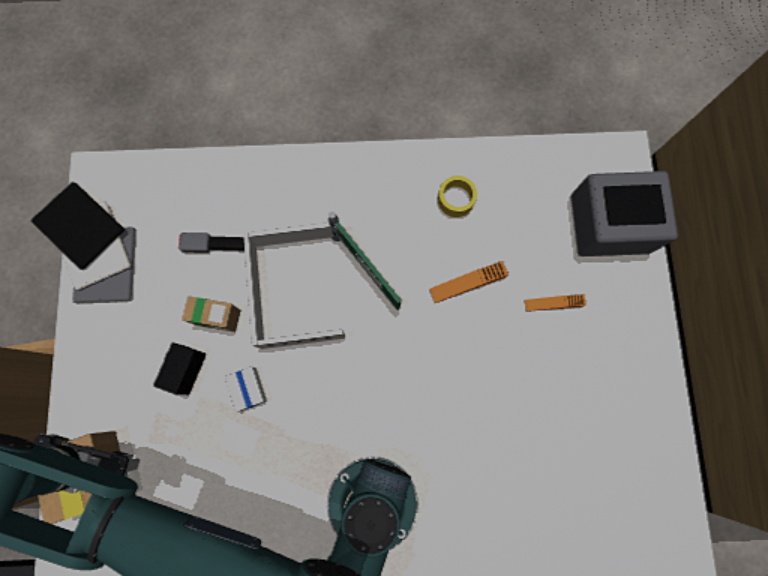

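View pics/scene1.png

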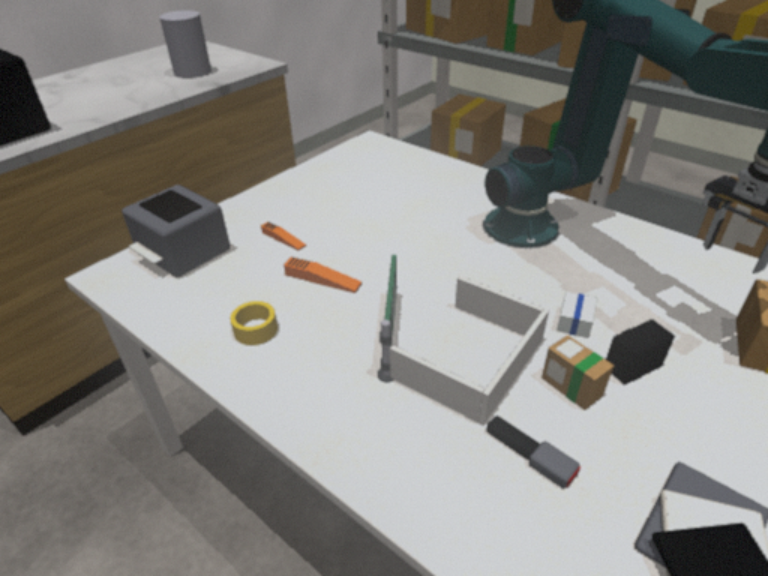

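The top view (1.5x) shows these candidates:
- **Parcel:** brown carton with green band at (210,313), black look-alike at (180,369), which I reject.
- **Wedge:** large one at (470,281), small one at (555,302). I choose the large one.
- **Bay:** opens to the right, with the hinge at (334,222).

Next I'll measure them.

```bash
python3 - <<'E'
from h import *
z=np.load("s.npz");a,d=z["a"],z["d"];P=cloud("top",d)
hsv=cv2.cvtColor(a,cv2.COLOR_RGB2HSV);Z=P[...,2]
def rect(n,m,k=1):
    q=P[m];q=q[~np.isnan(q[:,0])]
    (c,s,t)=cv2.minAreaRect((q[:,:2]*1000).astype(np.float32));print(n,len(q),"c",np.round(c),"s",np.round(s),"ang",round(t,1),"z",np.round(np.percentile(q[:,2],[5,50,95]),3))
    print("  corners",np.round(cv2.boxPoints((c,s,t))).tolist())
def box(l,t,r,b):
    m=np.zeros(Z.shape,bool);m[int(t/1.5):int(b/1.5),int(l/1.5):int(r/1.5)]=1;return m
sat=hsv[...,1]
rect("wedge",box(420,250,515,310)&(sat>120))
rect("wedge tail",box(420,250,515,310)&(sat>100)&(Z>.030))
rect("small",box(518,285,595,320)&(sat>120))
rect("parcel",box(175,285,245,340)&(Z>.08))
rect("parcel all",box(175,285,245,340)&(Z>.02))
rect("black",box(150,335,212,400)&(Z>.02))
rect("white",box(215,355,275,415)&(Z>.03))
rect("bay",box(240,215,350,355)&(Z>.08)&(sat<60))
rect("bayside",box(262,322,350,355)&(Z>.075))
rect("gate",box(322,205,410,315)&(Z>.10))
rect("post",box(322,205,345,235)&(Z>.135))
rect("tape",box(430,165,485,225)&(Z>.03));rect("scanner",box(170,225,248,256)&(Z>.01)&(Z<.045))
E
```

```text
wedge 548 c [ 532. -274.] s [ 40. 210.] ang 17.7 z [0.009 0.027 0.038]
  corners [[482.0, -180.0], [545.0, -380.0], [583.0, -367.0], [519.0, -168.0]]
wedge tail 246 c [ 542. -305.] s [ 40. 120.] ang 17.7 z [0.031 0.035 0.039]
  corners [[505.0, -254.0], [542.0, -368.0], [580.0, -356.0], [543.0, -241.0]]
small 312 c [ 468. -492.] s [ 31. 155.] ang 3.0 z [0.005 0.02  0.029]
  corners [[449.0, -416.0], [457.0, -570.0], [488.0, -568.0], [480.0, -414.0]]
parcel 514 c [467. 382.] s [113.  61.] ang 77.0 z [0.085 0.089 0.094]
  corners [[425.0, 334.0], [484.0, 321.0], [510.0, 430.0], [451.0, 444.0]]
parcel all 625 c [467. 382.] s [113.  61.] ang 77.1 z [0.039 0.089 0.093]
  corners [[425.0, 334.0], [484.0, 321.0], [510.0, 430.0], [450.0, 444.0]]
black 735 c [335. 455.] s [ 63. 111.] ang 69.3 z [0.034 0.088 0.093]
  corners [[272.0, 445.0], [376.0, 406.0], [398.0, 465.0], [295.0, 504.0]]
white 511 c [281. 300.] s [90. 72.] ang 17.6 z [0.042 0.049 0.054]
  corners [[228.0, 321.0], [249.0, 252.0], [335.0, 280.0], [313.0, 348.0]]
bay 737 c [534. 155.] s [285. 262.] ang 4.9 z [0.083 0.089 0.118]
  corners [[381.0, 273.0], [403.0, 12.0], [687.0, 36.0], [665.0, 298.0]]
bayside 210 c [397. 152.] s [ 13. 195.] ang 5.1 z [0.079 0.088 0.094]
  corners [[382.0, 249.0], [399.0, 54.0], [412.0, 56.0], [395.0, 250.0]]
gate 335 c [578.  -6.] s [273.  23.] ang 37.1 z [0.105 0.123 0.145]
  corners [[462.0, -79.0], [476.0, -98.0], [694.0, 67.0], [680.0, 85.0]]
post 25 c [679.  69.] s [16. 19.] ang 81.2 z [0.138 0.148 0.153]
  corners [[669.0, 62.0], [687.0, 60.0], [690.0, 75.0], [671.0, 78.0]]
tape 280 c [ 762. -253.] s [99. 99.] ang 52.3 z [0.033 0.046 0.052]
  corners [[693.0, -262.0], [772.0, -322.0], [832.0, -244.0], [753.0, -184.0]]
scanner 468 c [661. 396.] s [172.  51.] ang 84.2 z [0.018 0.027 0.033]
  corners [[627.0, 312.0], [677.0, 307.0], [695.0, 479.0], [644.0, 484.0]]
```

```bash
cat >> h.py <<'E'
def go(x,y,z,jaw):
    "tool-axis shift/turn to TCP x,y,z pointing down with jaw line at angle jaw deg (mod 180 chosen nearest j6 mid)"
    o=get_obs();R0=R.from_euler('xyz',o["ee_rot"])
    for k in (0,180,-180):
        Rt=R.from_euler('xyz',[np.pi,0,np.deg2rad(jaw+90+k)])
        rv=(R0.inv()*Rt).as_rotvec()
        print("shift",np.round(R0.inv().apply(np.array([x,y,z])-o["tool_pos"]),4),"turn",np.round(rv,3))
    print("now",np.round(o["tool_pos"],4),"jawdeg",round(np.rad2deg(o["ee_rot"][2])-90,1),"j6",round(o["joint_positions"][5],2),"t",o["time"])
E
python3 -c "
from h import *
go(.467,.382,.2,-13)"
```

```text
shift [-0.3449 -0.0544 -0.0192] turn [-2.000e-03  1.000e-03  1.521e+00]
shift [-0.3449 -0.0544 -0.0192] turn [-1.000e-03 -2.000e-03 -1.621e+00]
shift [-0.3449 -0.0544 -0.0192] turn [-1.000e-03 -2.000e-03 -1.621e+00]
now [0.1501 0.5286 0.1808] jawdeg 74.1 j6 -0.1 t 0.1
```

Call:
{"api": "step_arm", "payload": {"steps": [{"jaw": 1,"tz": -0.02,"az": 0.15},{"jaw": 1,"tx": -0.345,"ty": -0.054,"tz": -0.02,"az": 1.52},{"jaw": 1,"tx": -0.345,"ty": -0.054,"tz": -0.02,"az": 1.52},{"jaw": 1,"tx": -0.345,"ty": -0.054,"tz": -0.02,"az": 1.52},{"jaw": 1,"tx": -0.345,"ty": -0.054,"tz": -0.02,"az": 1.52},{"jaw": 1,"tx": -0.345,"ty": -0.054,"tz": -0.02,"az": 1.52},{"jaw": 1,"tx": -0.345,"ty": -0.054,"tz": -0.02,"az": 1.52},{"jaw": 1,"tx": -0.345,"ty": -0.054,"tz": -0.02,"az": 1.52}]}}

```text
invalid input
```

```bash
python3 -c "
from h import *
go(.467,.382,.2,-13)"
```

```text
shift [-0.3449 -0.0544 -0.0192] turn [-2.000e-03  1.000e-03  1.521e+00]
shift [-0.3449 -0.0544 -0.0192] turn [-1.000e-03 -2.000e-03 -1.621e+00]
shift [-0.3449 -0.0544 -0.0192] turn [-1.000e-03 -2.000e-03 -1.621e+00]
now [0.1501 0.5286 0.1808] jawdeg 74.1 j6 -0.1 t 0.1
```

All seven keys are probably required in each row.

Call:
{"api": "step_arm", "payload": {"steps": [{"jaw": 1,"tx": 0,"ty": 0,"tz": -0.02,"ax": 0,"ay": 0,"az": 0.15},{"jaw": 1,"tx": -0.345,"ty": -0.054,"tz": -0.02,"ax": 0,"ay": 0,"az": 1.52},{"jaw": 1,"tx": -0.345,"ty": -0.054,"tz": -0.02,"ax": 0,"ay": 0,"az": 1.52},{"jaw": 1,"tx": -0.345,"ty": -0.054,"tz": -0.02,"ax": 0,"ay": 0,"az": 1.52},{"jaw": 1,"tx": -0.345,"ty": -0.054,"tz": -0.02,"ax": 0,"ay": 0,"az": 1.52},{"jaw": 1,"tx": -0.345,"ty": -0.054,"tz": -0.02,"ax": 0,"ay": 0,"az": 1.52},{"jaw": 1,"tx": -0.345,"ty": -0.054,"tz": -0.02,"ax": 0,"ay": 0,"az": 1.52},{"jaw": 1,"tx": -0.345,"ty": -0.054,"tz": -0.02,"ax": 0,"ay": 0,"az": 1.52}]}}

```text
time: 0.9
tool_pos: [0.4687, 0.381, 0.2002]
ee_rot: [-3.14, 0.002, 1.658]
wrist_force: [0.8, 0.8, 0.9]
width: 0.0939
```

```bash
python3 -c "
from h import *
go(.467,.382,.2,-13)"
```

```text
shift [ 0.0011 -0.0016  0.0002] turn [-0.001  0.002  0.315]
shift [ 0.0011 -0.0016  0.0002] turn [-3.000e-03 -2.000e-03 -2.827e+00]
shift [ 0.0011 -0.0016  0.0002] turn [-3.000e-03 -2.000e-03 -2.827e+00]
now [0.4687 0.381  0.2002] jawdeg 5.0 j6 0.5 t 0.9
```

Call:
{"api": "step_arm", "payload": {"steps": [{"jaw": 1,"tx": 0,"ty": 0,"tz": 0,"ax": 0,"ay": 0,"az": 0.315},{"jaw": 1,"tx": 0,"ty": 0,"tz": 0,"ax": 0,"ay": 0,"az": 0.315},{"jaw": 1,"tx": 0.001,"ty": -0.002,"tz": 0,"ax": 0,"ay": 0,"az": 0.315},{"jaw": 1,"tx": 0.001,"ty": -0.002,"tz": 0,"ax": 0,"ay": 0,"az": 0.315}]}}

```text
time: 1.3
tool_pos: [0.4661, 0.382, 0.1997]
ee_rot: [-3.14, 0.003, 1.346]
wrist_force: [0.5, 0.1, 0.0]
width: 0.0942
```

```bash
python3 - <<'E'
from h import *
a,d=snapshot("wrist");P=cloud("wrist",d);save("w1",a,1.2)
m=(P[...,2]>.075)&(P[...,2]<.105)&(abs(P[...,0]-.467)<.09)&(abs(P[...,1]-.382)<.09)
print(m.sum(),cv2.minAreaRect((P[m][:,:2]*1000).astype(np.float32)))
go(.467,.382,.05,-13)
E
```

```text
5815 ((431.5233154296875, 397.6869201660156), (120.78987121582031, 139.9097442626953), 76.79175567626953)
shift [0.0006 0.0011 0.1499] turn [-0.001  0.003  0.003]
shift [0.0006 0.0011 0.1499] turn [-4.000e-03 -2.000e-03 -3.139e+00]
shift [0.0006 0.0011 0.1499] turn [-4.000e-03 -2.000e-03 -3.139e+00]
now [0.4661 0.3821 0.1999] jawdeg -12.8 j6 0.82 t 1.35
```

View pics/w1.png

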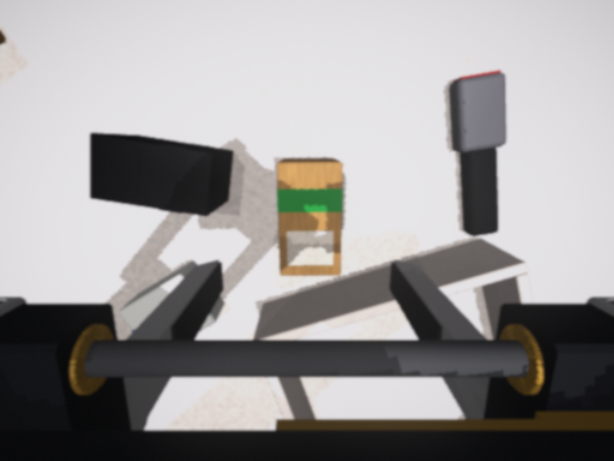

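The crop shows the green-banded brown carton at (310,215), centred and square between the fingers. The black box is off to the left. I'll descend and grip.

Call:
{"api": "step_arm", "payload": {"steps": [{"jaw": 1,"tx": 0.001,"ty": 0.001,"tz": 0.04,"ax": 0,"ay": 0,"az": 0},{"jaw": 1,"tx": 0.001,"ty": 0.001,"tz": 0.08,"ax": 0,"ay": 0,"az": 0},{"jaw": 1,"tx": 0.001,"ty": 0.001,"tz": 0.12,"ax": 0,"ay": 0,"az": 0},{"jaw": 1,"tx": 0.001,"ty": 0.001,"tz": 0.15,"ax": 0,"ay": 0,"az": 0},{"jaw": 1,"tx": 0.001,"ty": 0.001,"tz": 0.15,"ax": 0,"ay": 0,"az": 0},{"jaw": 0,"tx": 0.001,"ty": 0.001,"tz": 0.15,"ax": 0,"ay": 0,"az": 0},{"jaw": 0,"tx": 0.001,"ty": 0.001,"tz": 0.15,"ax": 0,"ay": 0,"az": 0},{"jaw": 0,"tx": 0.001,"ty": 0.001,"tz": 0.15,"ax": 0,"ay": 0,"az": 0}]}}

```text
time: 2.15
tool_pos: [0.4685, 0.3836, 0.053]
ee_rot: [3.139, -0.001, 1.347]
wrist_force: [-1.1, 0.1, 0.9]
width: 0.0738
```

Call:
{"api": "step_arm", "payload": {"steps": [{"jaw": 0,"tx": 0,"ty": 0,"tz": 0,"ax": 0,"ay": 0,"az": 0},{"jaw": 0,"tx": 0,"ty": 0,"tz": 0,"ax": 0,"ay": 0,"az": 0},{"jaw": 0,"tx": 0,"ty": 0,"tz": -0.02,"ax": 0,"ay": 0,"az": 0},{"jaw": 0,"tx": 0,"ty": 0,"tz": -0.05,"ax": 0,"ay": 0,"az": 0},{"jaw": 0,"tx": 0,"ty": 0,"tz": -0.08,"ax": 0,"ay": 0,"az": 0},{"jaw": 0,"tx": 0,"ty": 0,"tz": -0.11,"ax": 0,"ay": 0,"az": 0},{"jaw": 0,"tx": 0,"ty": 0,"tz": -0.13,"ax": 0,"ay": 0,"az": 0},{"jaw": 0,"tx": 0,"ty": 0,"tz": -0.13,"ax": 0,"ay": 0,"az": 0}]}}

```text
time: 2.95
tool_pos: [0.4698, 0.3846, 0.187]
ee_rot: [3.134, -0.006, 1.347]
wrist_force: [-1.1, -0.5, -2.8]
width: 0.0599
```

```bash
python3 -c "
from h import *
go(.5785,.211,.18,4.9)"
```

```text
shift [-0.1453  0.1445  0.0071] turn [ 0.008 -0.005 -0.309]
shift [-0.1453  0.1445  0.0071] turn [-0.007 -0.012  2.833]
shift [-0.1453  0.1445  0.0071] turn [-0.007 -0.012  2.833]
now [0.4698 0.3846 0.187 ] jawdeg -12.8 j6 0.82 t 2.95
```

Call:
{"api": "step_arm", "payload": {"steps": [{"jaw": 0,"tx": -0.03,"ty": 0.03,"tz": 0,"ax": 0,"ay": 0,"az": -0.06},{"jaw": 0,"tx": -0.06,"ty": 0.06,"tz": 0,"ax": 0,"ay": 0,"az": -0.13},{"jaw": 0,"tx": -0.09,"ty": 0.09,"tz": 0,"ax": 0,"ay": 0,"az": -0.19},{"jaw": 0,"tx": -0.12,"ty": 0.12,"tz": 0,"ax": 0.004,"ay": -0.003,"az": -0.25},{"jaw": 0,"tx": -0.145,"ty": 0.144,"tz": 0,"ax": 0.008,"ay": -0.005,"az": -0.31},{"jaw": 0,"tx": -0.145,"ty": 0.144,"tz": 0,"ax": 0.008,"ay": -0.005,"az": -0.31},{"jaw": 0,"tx": -0.145,"ty": 0.144,"tz": 0,"ax": 0.008,"ay": -0.005,"az": -0.31}]}}

```text
time: 3.65
tool_pos: [0.5775, 0.2106, 0.1848]
ee_rot: [-3.138, -0.0, 1.655]
wrist_force: [0.1, -0.5, -2.1]
width: 0.0595
```

```bash
python3 -c "
from h import *
go(.5785,.211,.054,4.9);print(get_obs()['width'])"
```

```text
shift [0.0003 0.0016 0.1308] turn [-0.004 -0.    -0.001]
shift [0.0003 0.0016 0.1308] turn [-1.00e-03  6.00e-03  3.14e+00]
shift [0.0003 0.0016 0.1308] turn [-1.00e-03  6.00e-03  3.14e+00]
now [0.5775 0.2106 0.1848] jawdeg 4.8 j6 0.17 t 3.65
0.059469356501924704
```

Call:
{"api": "step_arm", "payload": {"steps": [{"jaw": 0,"tx": 0,"ty": 0.001,"tz": 0.03,"ax": 0,"ay": 0,"az": 0},{"jaw": 0,"tx": 0,"ty": 0.001,"tz": 0.06,"ax": 0,"ay": 0,"az": 0},{"jaw": 0,"tx": 0,"ty": 0.001,"tz": 0.09,"ax": 0,"ay": 0,"az": 0},{"jaw": 0,"tx": 0,"ty": 0.001,"tz": 0.115,"ax": 0,"ay": 0,"az": 0},{"jaw": 0,"tx": 0,"ty": 0.001,"tz": 0.128,"ax": 0,"ay": 0,"az": 0},{"jaw": 0,"tx": 0,"ty": 0.001,"tz": 0.128,"ax": 0,"ay": 0,"az": 0},{"jaw": 0,"tx": 0,"ty": 0.001,"tz": 0.13,"ax": 0,"ay": 0,"az": 0},{"jaw": 0,"tx": 0,"ty": 0.001,"tz": 0.13,"ax": 0,"ay": 0,"az": 0}]}}

```text
time: 4.45
tool_pos: [0.5779, 0.2114, 0.055]
ee_rot: [-3.138, -0.001, 1.656]
wrist_force: [-0.5, 0.1, -3.1]
width: 0.0598
```

Call:
{"api": "step_arm", "payload": {"steps": [{"jaw": 0,"tx": 0,"ty": 0,"tz": 0.002,"ax": 0,"ay": 0,"az": 0},{"jaw": 0,"tx": 0,"ty": 0,"tz": 0.003,"ax": 0,"ay": 0,"az": 0},{"jaw": 0,"tx": 0,"ty": 0,"tz": 0.004,"ax": 0,"ay": 0,"az": 0}]}}

```text
time: 4.75
tool_pos: [0.5782, 0.2114, 0.0546]
ee_rot: [-3.14, -0.001, 1.656]
wrist_force: [-4.4, -1.1, 13.5]
width: 0.0595
```

Contact with the bench (13.5 N), so I'll release and rise.

Call:
{"api": "step_arm", "payload": {"steps": [{"jaw": 0,"tx": 0,"ty": 0,"tz": -0.001,"ax": 0,"ay": 0,"az": 0},{"jaw": 1,"tx": 0,"ty": 0,"tz": 0,"ax": 0,"ay": 0,"az": 0},{"jaw": 1,"tx": 0,"ty": 0,"tz": 0,"ax": 0,"ay": 0,"az": 0},{"jaw": 1,"tx": 0,"ty": 0,"tz": 0,"ax": 0,"ay": 0,"az": 0},{"jaw": 1,"tx": 0,"ty": 0,"tz": 0,"ax": 0,"ay": 0,"az": 0},{"jaw": 1,"tx": 0,"ty": 0,"tz": -0.03,"ax": 0,"ay": 0,"az": 0},{"jaw": 1,"tx": 0,"ty": 0,"tz": -0.08,"ax": 0,"ay": 0,"az": 0},{"jaw": 1,"tx": 0,"ty": 0,"tz": -0.13,"ax": 0,"ay": 0,"az": 0}]}}

```text
time: 5.55
tool_pos: [0.5776, 0.2111, 0.1846]
ee_rot: [-3.137, -0.0, 1.656]
wrist_force: [1.1, 0.7, 0.2]
width: 0.094
```

```bash
python3 - <<'E'
from h import *
a,d=snapshot("scene");save("scene2",a,1.2)
P=cloud("scene",d);O=np.array([.5415,.0573]);t=np.deg2rad(4.9);Rb=np.array([[np.cos(t),np.sin(t)],[-np.sin(t),np.cos(t)]])
B=(P[...,:2]-O)@Rb.T
m=(P[...,2]>.07)&(P[...,2]<.1)&(abs(B[...,0]-.05)<.06)&(abs(B[...,1]-.14)<.065)
print(m.sum(),cv2.minAreaRect((B[m]*1000).astype(np.float32)),np.percentile(P[m][:,2],[5,50,95]))
o=get_obs();print(o["tool_pos"],o["joint_positions"],o["width"])
go(.4,0,.25,17.7)
E
```

```text
683 ((53.447113037109375, 150.18930053710938), (109.11582946777344, 66.51078796386719), 89.97734832763672) [0.07420095 0.08861481 0.0913877 ]
[0.58215172 0.21236698 0.19677172] [2.57650460e-01 2.29229030e-01 1.17960994e+00 1.13256026e-03
 1.71798919e+00 1.72774914e-01] 0.0941656669577452
shift [-0.1959 -0.1987 -0.0568] turn [ 0.015 -0.002 -0.224]
shift [-0.1959 -0.1987 -0.0568] turn [-0.003 -0.022  2.918]
shift [-0.1959 -0.1987 -0.0568] turn [-0.003 -0.022  2.918]
now [0.5822 0.2124 0.1968] jawdeg 4.9 j6 0.17 t 5.6
```

View pics/scene2.png

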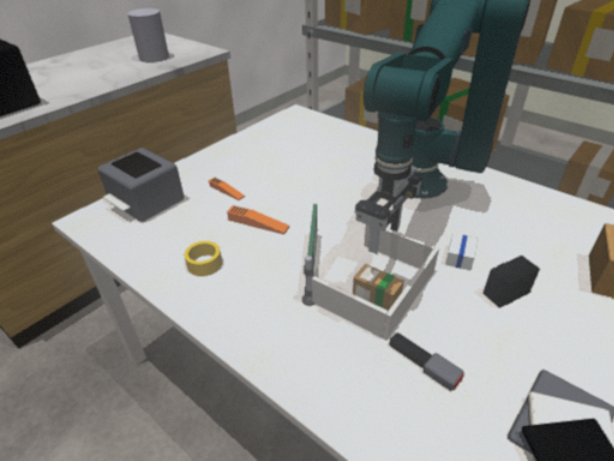

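The parcel stands in the bay at about (53,150) mm in the bay frame. The gate is ajar, with the wedge at about (257,220) in this view. Next is the wedge tail.

Call:
{"api": "step_arm", "payload": {"steps": [{"jaw": 1,"tx": 0,"ty": 0,"tz": -0.02,"ax": 0.01,"ay": 0,"az": -0.05},{"jaw": 1,"tx": -0.56,"ty": -0.028,"tz": -0.02,"ax": 0.01,"ay": 0,"az": -0.22},{"jaw": 1,"tx": -0.56,"ty": -0.028,"tz": -0.02,"ax": 0.01,"ay": 0,"az": -0.22},{"jaw": 1,"tx": -0.56,"ty": -0.028,"tz": -0.02,"ax": 0.01,"ay": 0,"az": -0.22},{"jaw": 1,"tx": -0.56,"ty": -0.028,"tz": -0.02,"ax": 0.01,"ay": 0,"az": -0.22},{"jaw": 1,"tx": -0.56,"ty": -0.028,"tz": -0.02,"ax": 0.01,"ay": 0,"az": -0.22},{"jaw": 1,"tx": -0.56,"ty": -0.028,"tz": -0.02,"ax": 0.01,"ay": 0,"az": -0.22},{"jaw": 1,"tx": -0.56,"ty": -0.028,"tz": -0.02,"ax": 0.01,"ay": 0,"az": -0.22}]}}

```text
time: 6.4
tool_pos: [0.594, -0.1372, 0.2151]
ee_rot: [3.136, -0.001, 1.876]
wrist_force: [1.1, 0.3, 0.0]
width: 0.094
```

```bash
python3 -c "
from h import *
go(.556,-.350,.16,17.7)"
```

```text
shift [-0.1916 -0.1004  0.0543] turn [ 0.005 -0.001 -0.004]
shift [-0.1916 -0.1004  0.0543] turn [-2.000e-03 -8.000e-03  3.138e+00]
shift [-0.1916 -0.1004  0.0543] turn [-2.000e-03 -8.000e-03  3.138e+00]
now [ 0.594  -0.1372  0.2151] jawdeg 17.5 j6 -0.63 t 6.4
```

Call:
{"api": "step_arm", "payload": {"steps": [{"jaw": 1,"tx": -0.192,"ty": -0.1,"tz": 0.02,"ax": 0.005,"ay": 0,"az": 0},{"jaw": 1,"tx": -0.192,"ty": -0.1,"tz": 0.02,"ax": 0.005,"ay": 0,"az": 0},{"jaw": 1,"tx": -0.192,"ty": -0.1,"tz": 0.02,"ax": 0.005,"ay": 0,"az": 0},{"jaw": 1,"tx": -0.192,"ty": -0.1,"tz": 0.05,"ax": 0.005,"ay": 0,"az": 0},{"jaw": 1,"tx": -0.192,"ty": -0.1,"tz": 0.055,"ax": 0.005,"ay": 0,"az": 0},{"jaw": 1,"tx": -0.192,"ty": -0.1,"tz": 0.055,"ax": 0.005,"ay": 0,"az": 0},{"jaw": 1,"tx": -0.192,"ty": -0.1,"tz": 0.055,"ax": 0.005,"ay": 0,"az": 0}]}}

```text
time: 7.1
tool_pos: [0.5562, -0.3501, 0.1584]
ee_rot: [-3.141, -0.003, 1.875]
wrist_force: [0.0, 0.3, -0.2]
width: 0.0938
```

```bash
python3 - <<'E'
from h import *
a,d=snapshot("wrist");P=cloud("wrist",d);save("w2",a,1.2)
h=cv2.cvtColor(a,cv2.COLOR_RGB2HSV)
m=(h[...,1]>130)&(h[...,0]<20)&(P[...,2]>.003)&(P[...,2]<.05)&(P[...,1]>-.42)&(P[...,1]<-.14)
n,l,s,_=cv2.connectedComponentsWithStats(m.astype(np.uint8))
k=1+s[1:,4].argmax();m=l==k
c,sz,t=cv2.minAreaRect((P[m][:,:2]*1000).astype(np.float32));print(s[k],c,sz,t,cv2.boxPoints((c,sz,t)).round())
go(.556,-.350,.014,17.7)
E
```

```text
[ 240   16   35  179 5973] (534.1939086914062, -266.7386169433594) (40.992706298828125, 197.9871826171875) 17.997486114501953 [[ 484. -179.]
 [ 545. -367.]
 [ 584. -355.]
 [ 523. -166.]]
shift [-0.0003 -0.0013  0.1458] turn [ 0.001 -0.001 -0.003]
shift [-0.0003 -0.0013  0.1458] turn [-2.000e-03 -2.000e-03  3.138e+00]
shift [-0.0003 -0.0013  0.1458] turn [-2.000e-03 -2.000e-03  3.138e+00]
now [ 0.557  -0.3496  0.1598] jawdeg 17.5 j6 -0.95 t 7.15
```

View pics/w2.png

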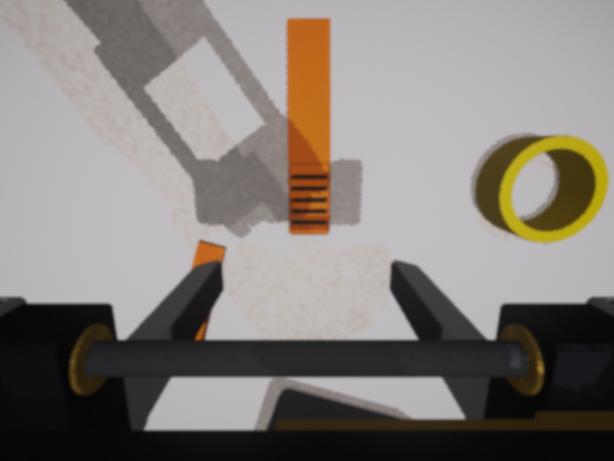

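The wedge tail is centred at (310,205), the small wedge is off at lower left (207,280), and the tape roll is clear on the right. I'll correct by 7 mm forward and 3 mm sideways, then descend.

Call:
{"api": "step_arm", "payload": {"steps": [{"jaw": 1,"tx": 0.007,"ty": 0.003,"tz": 0.04,"ax": 0,"ay": 0,"az": -0.008},{"jaw": 1,"tx": 0.007,"ty": 0.003,"tz": 0.08,"ax": 0,"ay": 0,"az": -0.008},{"jaw": 1,"tx": 0.007,"ty": 0.003,"tz": 0.12,"ax": 0,"ay": 0,"az": -0.008},{"jaw": 1,"tx": 0.007,"ty": 0.003,"tz": 0.14,"ax": 0,"ay": 0,"az": -0.008},{"jaw": 1,"tx": 0.007,"ty": 0.003,"tz": 0.145,"ax": 0,"ay": 0,"az": -0.008},{"jaw": 0,"tx": 0.007,"ty": 0.003,"tz": 0.145,"ax": 0,"ay": 0,"az": -0.008},{"jaw": 0,"tx": 0.007,"ty": 0.003,"tz": 0.145,"ax": 0,"ay": 0,"az": -0.008},{"jaw": 0,"tx": 0.007,"ty": 0.003,"tz": 0.145,"ax": 0,"ay": 0,"az": -0.008}]}}

```text
time: 7.95
tool_pos: [0.5596, -0.3425, 0.0178]
ee_rot: [3.137, 0.003, 1.885]
wrist_force: [-0.3, -0.8, 0.3]
width: 0.0737
```

Call:
{"api": "step_arm", "payload": {"steps": [{"jaw": 0,"tx": 0,"ty": 0,"tz": 0,"ax": 0,"ay": 0,"az": 0},{"jaw": 0,"tx": 0,"ty": 0,"tz": 0,"ax": 0,"ay": 0,"az": 0},{"jaw": 0,"tx": 0,"ty": 0,"tz": 0,"ax": 0,"ay": 0,"az": 0},{"jaw": 0,"tx": 0,"ty": 0,"tz": -0.004,"ax": 0,"ay": 0,"az": 0},{"jaw": 0,"tx": 0,"ty": 0,"tz": -0.004,"ax": 0,"ay": 0,"az": 0}]}}

```text
time: 8.45
tool_pos: [0.5598, -0.3428, 0.0225]
ee_rot: [3.137, 0.003, 1.885]
wrist_force: [-0.2, 0.1, -0.4]
width: 0.0333
```

```bash
cat >> h.py <<'E'
O=np.array([.5415,.0573]);tb=np.deg2rad(4.9)
def wgo(bx,by,z,off=.015,yaw=4.9):
    "wedge_grip to bay bx,by; TCP is off behind wedge_grip"
    c,s=np.cos(tb),np.sin(tb);w=O+np.array([c*bx-s*(by-off),s*bx+c*(by-off)])
    go(w[0],w[1],z,yaw)
E
python3 -c "
from h import *
wgo(-.02,-.31,.018)"
```

```text
shift [0.0742 0.013  0.0043] turn [0.005 0.003 0.228]
shift [0.0742 0.013  0.0043] turn [-0.004  0.008 -2.913]
shift [0.0742 0.013  0.0043] turn [-0.004  0.008 -2.913]
now [ 0.5598 -0.3428  0.0225] jawdeg 18.0 j6 -0.95 t 8.45
```

```bash
python3 - <<'E'
from h import *
a,d=snapshot("wrist");b,e=snapshot("top")
im=np.vstack([a,cv2.resize(b[150:240,230:410],(512,256))]);save("w3",im,0.9)
P=cloud("top",e);h=cv2.cvtColor(b,cv2.COLOR_RGB2HSV)
m=np.zeros(e.shape,bool);m[160:215,270:350]=1;m&=(h[...,1]>120)
c,s,t=cv2.minAreaRect((P[m][:,:2]*1000).astype(np.float32));print(c,s,t)
print(get_obs()['width'],get_obs()['wrist_force'])
E
```

```text
(470.68267822265625, -243.9259490966797) (160.98065185546875, 242.3067626953125) 78.63253021240234
0.025671050453003927 [-0.10295813  0.00173052  0.60381051]
```

View pics/w3.png

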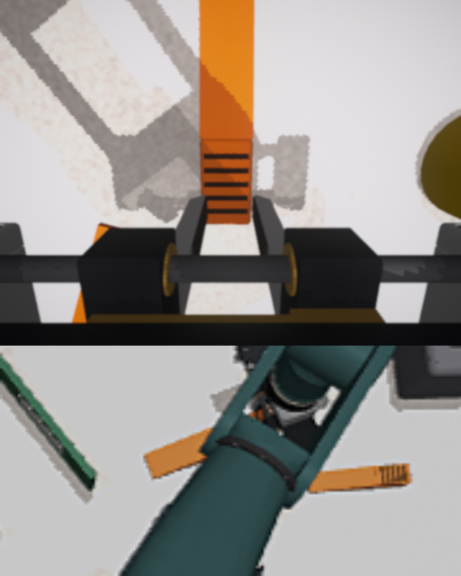

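```bash
python3 - <<'E'
from h import *
a,d=snapshot("wrist");P=cloud("wrist",d);h=cv2.cvtColor(a,cv2.COLOR_RGB2HSV)
m=(h[...,1]>130)&(h[...,0]<20);m[:,:200]=0;m[:,300:]=0
q=P[m];q=q[~np.isnan(q[:,0])];q=q[(q[:,2]<.06)];print(len(q));c,s,t=cv2.minAreaRect((q[:,:2]*1000).astype(np.float32));print(c,s,t,cv2.boxPoints((c,s,t)).round(),np.percentile(q[:,2],[2,50,98]))
for v,u in [(235,232),(225,205),(240,200),(225,285),(240,290),(200,250),(245,250),(260,250)]: print(v,u,a[v,u],P[v,u].round(3))
o=get_obs();print(o['tool_pos'],o['ee_rot'],o['width'],camera_model("wrist")["origin"],camera_model("wrist")["orientation"])
E
```

```text
13343
(538.5346069335938, -281.2359619140625) (42.749752044677734, 166.37722778320312) 17.716083526611328 [[ 493. -208.]
 [ 543. -367.]
 [ 584. -354.]
 [ 534. -195.]] [0.01532221 0.02996926 0.03732588]
235 232 [30 25 24] [ 0.544 -0.339  0.074]
225 205 [147 139 135] [ 0.523 -0.368  0.   ]
240 200 [223 216 211] [ 0.523 -0.383 -0.   ]
225 285 [77 74 74] [nan nan nan]
240 290 [76 73 74] [ 0.573 -0.327  0.084]
200 250 [153  68  18] [ 0.55  -0.326  0.037]
245 250 [150  66  21] [ 0.56  -0.358  0.036]
260 250 [223 220 219] [ 0.569 -0.387  0.001]
[ 0.55956436 -0.34249189  0.02185463] [3.13739749e+00 2.58478688e-03 1.88489516e+00] 0.021487796582215616 [ 0.53585186 -0.27418876  0.22473425] [ 2.88984028 -0.00499226  0.31388689]
```

```bash
python3 - <<'E'
from h import *
for i in range(3): a,d=snapshot("wrist")
o=get_obs();print(o['width'],o['wrist_force'],o['tool_pos'])
b,e=snapshot("scene");P=cloud("scene",e)
K,c,r=cam("scene");p=r.T@(o['tool_pos']-c);uv=K@p/p[2];print(uv)
u,v=int(uv[0]),int(uv[1])
cr=cv2.resize(b[max(0,v-50):v+50,max(0,u-60):u+60],None,fx=5,fy=5);save("s3",np.hstack([cr[:, :],]),1)
K,c,r=cam("wrist");p=r.T@(o['tool_pos']-c);print(K@p/p[2])
save("w4",a[150:330,170:340],3)
E
```

```text
0.009320424829607482 [-0.28034741 -0.62162009 -0.514364  ] [ 0.5594691  -0.34244059  0.02165225]
[195.63704889 177.49933193   1.        ]
[255.54386672 218.47591449   1.        ]
```

View pics/w4.png

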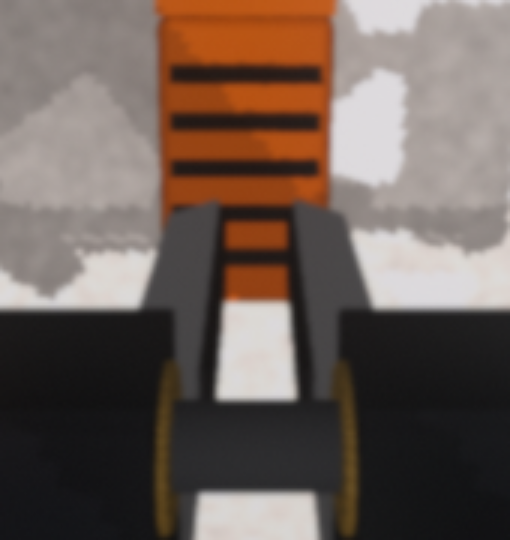

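```bash
python3 - <<'E'
from h import *
a,d=snapshot("wrist");P=cloud("wrist",d);K,c,r=cam("wrist");print(K)
o=get_obs();print(o['width'],o['tool_pos'],o['wrist_force'])
for v in (215,218,221,224,228,232,240,248): print(v,[ (u,d[v,u].round(3),P[v,u].round(3).tolist()) for u in (230,238,255,274,280)])
E
```

```text
[[284.06887913   0.         254.98635858]
 [  0.         284.06887913 192.63634639]
 [  0.           0.           1.        ]]
0.002041467377323676 [ 0.5594916  -0.34244671  0.02167155] [-0.2756711  -0.00803743 -0.43406363]
215 [(230, np.float32(0.198), [0.54, -0.341, 0.036]), (238, np.float32(0.198), [0.545, -0.339, 0.037]), (255, np.float32(0.199), [0.557, -0.335, 0.036]), (274, np.float32(0.198), [0.569, -0.331, 0.037]), (280, np.float32(0.236), [0.58, -0.34, 0.001])]
218 [(230, np.float32(0.198), [0.541, -0.342, 0.037]), (238, np.float32(0.198), [0.546, -0.341, 0.037]), (255, np.float32(0.199), [0.557, -0.337, 0.037]), (274, np.float32(0.199), [0.57, -0.333, 0.036]), (280, np.float32(0.237), [0.581, -0.343, 0.001])]
221 [(230, np.float32(0.199), [0.541, -0.345, 0.037]), (238, np.float32(0.18), [0.546, -0.336, 0.055]), (255, np.float32(0.199), [0.558, -0.339, 0.037]), (274, np.float32(0.18), [0.567, -0.329, 0.055]), (280, np.float32(0.237), [0.582, -0.345, 0.001])]
224 [(230, np.float32(0.2), [0.542, -0.347, 0.036]), (238, np.float32(0.173), [0.546, -0.336, 0.061]), (255, np.float
[... 447 characters left out ...]
, np.float32(0.161), [0.546, -0.336, 0.074]), (255, np.float32(0.202), [0.561, -0.347, 0.036]), (274, np.float32(0.16), [0.566, -0.329, 0.075]), (280, np.float32(0.164), [0.57, -0.329, 0.072])]
240 [(230, np.float32(0.151), [0.543, -0.337, 0.084]), (238, np.float32(0.151), [0.547, -0.336, 0.084]), (255, np.float32(0.204), [0.563, -0.353, 0.036]), (274, np.float32(0.151), [0.565, -0.33, 0.085]), (280, np.float32(0.15), [0.568, -0.328, 0.085])]
248 [(230, np.float32(0.142), [0.544, -0.337, 0.094]), (238, np.float32(0.141), [0.547, -0.335, 0.095]), (255, np.float32(0.205), [0.564, -0.359, 0.036]), (274, np.float32(0.141), [0.564, -0.33, 0.095]), (280, np.float32(0.142), [0.567, -0.329, 0.094])]
```

View pics/s3.png

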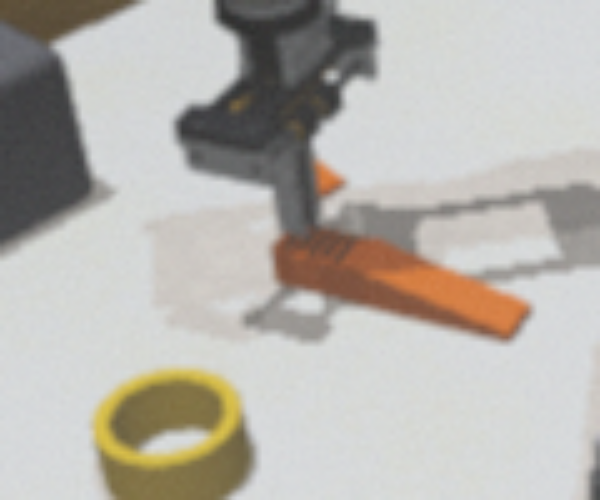

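Call:
{"api": "step_arm", "payload": {"steps": [{"jaw": 1,"tx": 0,"ty": 0,"tz": -0.02,"ax": 0,"ay": 0,"az": 0},{"jaw": 1,"tx": 0,"ty": 0,"tz": -0.02,"ax": 0,"ay": 0,"az": 0},{"jaw": 1,"tx": 0,"ty": 0,"tz": -0.02,"ax": 0,"ay": 0,"az": 0},{"jaw": 1,"tx": 0,"ty": 0,"tz": -0.02,"ax": 0,"ay": 0,"az": 0},{"jaw": 1,"tx": 0,"ty": 0,"tz": -0.02,"ax": 0,"ay": 0,"az": 0},{"jaw": 1,"tx": 0,"ty": 0,"tz": -0.02,"ax": 0,"ay": 0,"az": 0},{"jaw": 1,"tx": 0,"ty": 0,"tz": -0.02,"ax": 0,"ay": 0,"az": 0},{"jaw": 1,"tx": 0,"ty": 0,"tz": -0.02,"ax": 0,"ay": 0,"az": 0}]}}

```text
time: 9.65
tool_pos: [0.5593, -0.3423, 0.0414]
ee_rot: [3.138, 0.002, 1.885]
wrist_force: [1.0, -0.1, -0.2]
width: 0.0623
```

```bash
python3 - <<'E'
from h import *
for i in range(6):a,d=snapshot("wrist")
o=get_obs();P=cloud("wrist",d);K,c,r=cam("wrist")
R0=R.from_euler('xyz',o["ee_rot"]).as_matrix()
T=(P-o['tool_pos'])@R0   # tool coords
m=(np.abs(T[...,0])<.03)&(np.abs(T[...,1])<.065)&(P[...,2]>.045)
q=T[m];print(o['width'],o['tool_pos'].round(4),m.sum())
for s in(-1,1):
    k=q[np.sign(q[:,1])==s]
    i=np.argsort(-k[:,2])[:8];print(k[i].round(3).tolist())
print("cam in tool",(R0.T@(c-o['tool_pos'])).round(4))
# joints FK hint
print(o['joint_positions'].round(3))
E
```

```text
0.08622917588111836 [ 0.5594 -0.3424  0.0417] 45178
[[0.001, -0.042, -0.023], [0.002, -0.042, -0.023], [0.001, -0.042, -0.023], [0.0, -0.042, -0.024], [0.01, -0.044, -0.024], [-0.0, -0.042, -0.024], [0.01, -0.044, -0.024], [0.009, -0.043, -0.025]]
[[0.002, 0.041, -0.023], [0.009, 0.042, -0.024], [0.001, 0.041, -0.024], [0.002, 0.04, -0.024], [0.01, 0.043, -0.024], [-0.0, 0.041, -0.024], [0.01, 0.042, -0.024], [0.001, 0.04, -0.025]]
cam in tool [ 0.0718 -0.0006 -0.2031]
[-0.637  0.378  1.301  0.002  1.459 -0.951]
```

The wrist depth shows the fingertips about 31 mm higher than the reported TCP implies, so the jaws closed above the wedge. I'll correct for this by going down to a reported z of about -0.017.

Call:
{"api": "step_arm", "payload": {"steps": [{"jaw": 1,"tx": 0,"ty": 0,"tz": 0.015,"ax": 0,"ay": 0,"az": 0},{"jaw": 1,"tx": 0,"ty": 0,"tz": 0.03,"ax": 0,"ay": 0,"az": 0},{"jaw": 1,"tx": 0,"ty": 0,"tz": 0.04,"ax": 0,"ay": 0,"az": 0},{"jaw": 1,"tx": 0,"ty": 0,"tz": 0.047,"ax": 0,"ay": 0,"az": 0},{"jaw": 1,"tx": 0,"ty": 0,"tz": 0.047,"ax": 0,"ay": 0,"az": 0}]}}

```text
time: 10.45
tool_pos: [0.5584, -0.3416, -0.0077]
ee_rot: [3.14, -0.001, 1.885]
wrist_force: [0.6, 0.7, 0.5]
width: 0.0943
```

Call:
{"api": "step_arm", "payload": {"steps": [{"jaw": 1,"tx": 0,"ty": 0,"tz": 0.004,"ax": 0,"ay": 0,"az": 0},{"jaw": 1,"tx": 0,"ty": 0,"tz": 0.008,"ax": 0,"ay": 0,"az": 0},{"jaw": 0,"tx": 0,"ty": 0,"tz": 0.008,"ax": 0,"ay": 0,"az": 0},{"jaw": 0,"tx": 0,"ty": 0,"tz": 0.008,"ax": 0,"ay": 0,"az": 0},{"jaw": 0,"tx": 0,"ty": 0,"tz": 0.008,"ax": 0,"ay": 0,"az": 0},{"jaw": 0,"tx": 0,"ty": 0,"tz": 0.008,"ax": 0,"ay": 0,"az": 0},{"jaw": 0,"tx": 0,"ty": 0,"tz": 0.008,"ax": 0,"ay": 0,"az": 0},{"jaw": 0,"tx": 0,"ty": 0,"tz": 0.008,"ax": 0,"ay": 0,"az": 0}]}}

```text
time: 11.25
tool_pos: [0.5585, -0.3416, -0.0155]
ee_rot: [3.14, -0.001, 1.885]
wrist_force: [-0.5, 0.1, 0.8]
width: 0.0494
```

Call:
{"api": "step_arm", "payload": {"steps": [{"jaw": 0,"tx": 0,"ty": 0,"tz": 0,"ax": 0,"ay": 0,"az": 0},{"jaw": 0,"tx": 0,"ty": 0,"tz": 0,"ax": 0,"ay": 0,"az": 0},{"jaw": 0,"tx": 0,"ty": 0,"tz": 0,"ax": 0,"ay": 0,"az": 0},{"jaw": 0,"tx": 0,"ty": 0,"tz": -0.005,"ax": 0,"ay": 0,"az": 0},{"jaw": 0,"tx": 0,"ty": 0,"tz": -0.005,"ax": 0,"ay": 0,"az": 0}]}}

```text
time: 11.75
tool_pos: [0.5589, -0.3418, -0.01]
ee_rot: [3.139, 0.0, 1.885]
wrist_force: [0.1, 0.2, -1.2]
width: 0.0397
```

```bash
python3 -c "
from h import *
wgo(-.02,-.31,-.011)"
```

```text
shift [0.073  0.0137 0.001 ] turn [ 0.003 -0.     0.229]
shift [0.073  0.0137 0.001 ] turn [ 0.     0.004 -2.913]
shift [0.073  0.0137 0.001 ] turn [ 0.     0.004 -2.913]
now [ 0.5589 -0.3418 -0.01  ] jawdeg 18.0 j6 -0.95 t 11.75
```

Gripped at 39.7 mm. Next I line the wedge up with the bay.

Call:
{"api": "step_arm", "payload": {"steps": [{"jaw": 0,"tx": 0.015,"ty": 0.003,"tz": 0,"ax": 0,"ay": 0,"az": 0.06},{"jaw": 0,"tx": 0.035,"ty": 0.007,"tz": 0,"ax": 0,"ay": 0,"az": 0.13},{"jaw": 0,"tx": 0.055,"ty": 0.011,"tz": 0,"ax": 0,"ay": 0,"az": 0.19},{"jaw": 0,"tx": 0.073,"ty": 0.014,"tz": 0,"ax": 0,"ay": 0,"az": 0.23},{"jaw": 0,"tx": 0.073,"ty": 0.014,"tz": 0,"ax": 0,"ay": 0,"az": 0.23},{"jaw": 0,"tx": 0.073,"ty": 0.014,"tz": 0.004,"ax": 0,"ay": 0,"az": 0.23},{"jaw": 0,"tx": 0.073,"ty": 0.014,"tz": 0.006,"ax": 0,"ay": 0,"az": 0.23}]}}

```text
time: 12.45
tool_pos: [0.55, -0.2691, -0.0156]
ee_rot: [3.139, 0.0, 1.655]
wrist_force: [-1.7, 1.7, 10.1]
width: 0.0401
```

```bash
python3 - <<'E'
from h import *
print(get_obs()['wrist_force'],get_obs()['width'])
wgo(-.02,-.18,-.015)
a,d=snapshot("wrist");save("w5",a,1)
E
```

```text
[-1.7188477   1.68222479 10.14744629] 0.04007128769361579
shift [ 0.1309 -0.0007 -0.0006] turn [ 0.003  0.    -0.001]
shift [ 0.1309 -0.0007 -0.0006] turn [ 0.    -0.005  3.14 ]
shift [ 0.1309 -0.0007 -0.0006] turn [ 0.    -0.005  3.14 ]
now [ 0.55   -0.2691 -0.0156] jawdeg 4.8 j6 -0.63 t 12.45
```

View pics/w5.png

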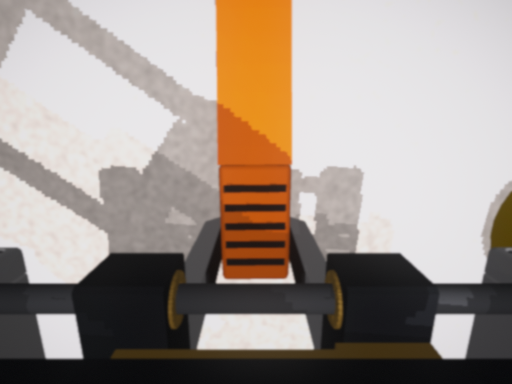

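The wedge sits square in the jaws, flat on the bench. I'll push in.

Call:
{"api": "step_arm", "payload": {"steps": [{"jaw": 0,"tx": 0.02,"ty": 0,"tz": -0.001,"ax": 0,"ay": 0,"az": 0},{"jaw": 0,"tx": 0.04,"ty": 0,"tz": -0.001,"ax": 0,"ay": 0,"az": 0},{"jaw": 0,"tx": 0.06,"ty": 0,"tz": -0.001,"ax": 0,"ay": 0,"az": 0},{"jaw": 0,"tx": 0.075,"ty": 0,"tz": -0.001,"ax": 0,"ay": 0,"az": 0},{"jaw": 0,"tx": 0.09,"ty": 0,"tz": -0.001,"ax": 0,"ay": 0,"az": 0},{"jaw": 0,"tx": 0.105,"ty": 0,"tz": -0.001,"ax": 0,"ay": 0,"az": 0},{"jaw": 0,"tx": 0.118,"ty": 0,"tz": -0.001,"ax": 0,"ay": 0,"az": 0},{"jaw": 0,"tx": 0.13,"ty": 0,"tz": -0.001,"ax": 0,"ay": 0,"az": 0}]}}

```text
time: 13.3
tool_pos: [0.5386, -0.1385, -0.0148]
ee_rot: [3.139, 0.0, 1.655]
wrist_force: [-0.1, -1.4, -3.7]
width: 0.0394
```

```bash
cat >> h.py <<'E'
def gate(name):
    a,d=snapshot("top");save(name,a[120:260,140:340],3)
    P=cloud("top",d);h=cv2.cvtColor(a,cv2.COLOR_RGB2HSV)
    m=(h[...,0]>55)&(h[...,0]<95)&(h[...,1]>70)&(P[...,2]>.105)&(P[...,2]<.15)&(abs(P[...,0]-.57)<.15)&(abs(P[...,1])<.15)
    q=P[m];vx,vy,x0,y0=cv2.fitLine((q[:,:2]*1000).astype(np.float32),cv2.DIST_HUBER,0,.01,.01).ravel()
    print("gate pts",m.sum(),"angle",np.rad2deg(np.arctan(vy/vx))-4.9,"topz",np.percentile(q[:,2],[50,90]),"x",q[:,0].min(),q[:,0].max())
E
python3 - <<'E'
from h import *
gate("g1");wgo(-.02,-.11,-.015);print(get_obs()['width'])
E
```

```text
gate pts 178 angle 23.878187 topz [0.12317778 0.12654599] x 0.47897483245723926 0.6704050993425738
shift [ 0.0678 -0.0004  0.0002] turn [ 0.002 -0.002 -0.   ]
shift [ 0.0678 -0.0004  0.0002] turn [-3.000e-03 -3.000e-03  3.141e+00]
shift [ 0.0678 -0.0004  0.0002] turn [-3.000e-03 -3.000e-03  3.141e+00]
now [ 0.5384 -0.1365 -0.0149] jawdeg 4.9 j6 -0.44 t 13.35
0.03948059404005088
```

Call:
{"api": "step_arm", "payload": {"steps": [{"jaw": 0,"tx": 0.01,"ty": 0,"tz": 0.0015,"ax": 0,"ay": 0,"az": 0},{"jaw": 0,"tx": 0.02,"ty": 0,"tz": 0.0015,"ax": 0,"ay": 0,"az": 0},{"jaw": 0,"tx": 0.03,"ty": 0,"tz": 0.0015,"ax": 0,"ay": 0,"az": 0},{"jaw": 0,"tx": 0.04,"ty": 0,"tz": 0.0015,"ax": 0,"ay": 0,"az": 0},{"jaw": 0,"tx": 0.05,"ty": 0,"tz": 0.0015,"ax": 0,"ay": 0,"az": 0},{"jaw": 0,"tx": 0.06,"ty": 0,"tz": 0.0015,"ax": 0,"ay": 0,"az": 0},{"jaw": 0,"tx": 0.068,"ty": 0,"tz": 0.0015,"ax": 0,"ay": 0,"az": 0}]}}

```text
time: 14.05
tool_pos: [0.5328, -0.069, -0.0156]
ee_rot: [3.139, 0.0, 1.656]
wrist_force: [-0.8, -5.7, 2.2]
width: 0.04
```

```bash
python3 - <<'E'
from h import *
gate("g2");wgo(-.02,-.09,-.015);print(get_obs()['width'],get_obs()['wrist_force'])
E
```

```text
gate pts 138 angle 6.008598 topz [0.12346422 0.12737345] x 0.4439104667872016 0.6679947410620076
shift [ 0.0188 -0.0005 -0.0006] turn [ 0.003 -0.001  0.   ]
shift [ 0.0188 -0.0005 -0.0006] turn [ 2.000e-03  4.000e-03 -3.141e+00]
shift [ 0.0188 -0.0005 -0.0006] turn [ 2.000e-03  4.000e-03 -3.141e+00]
now [ 0.5327 -0.0677 -0.0156] jawdeg 4.9 j6 -0.32 t 14.1
0.03951239150474447 [-0.24675815 -3.31815455  3.04059134]
```

Call:
{"api": "step_arm", "payload": {"steps": [{"jaw": 0,"tx": 0.006,"ty": 0,"tz": 0,"ax": 0,"ay": 0,"az": 0},{"jaw": 0,"tx": 0.012,"ty": 0,"tz": 0,"ax": 0,"ay": 0,"az": 0},{"jaw": 0,"tx": 0.018,"ty": 0,"tz": 0,"ax": 0,"ay": 0,"az": 0},{"jaw": 0,"tx": 0.024,"ty": 0,"tz": 0,"ax": 0,"ay": 0,"az": 0},{"jaw": 0,"tx": 0.024,"ty": 0,"tz": 0,"ax": 0,"ay": 0,"az": 0}]}}

```text
time: 14.6
tool_pos: [0.5306, -0.0438, -0.0156]
ee_rot: [3.139, -0.001, 1.657]
wrist_force: [-0.2, -4.7, 0.6]
width: 0.0401
```

```bash
python3 - <<'E'
from h import *
gate("g3");wgo(-.02,-.075,-.015);print(get_obs()['width'],get_obs()['wrist_force'])
E
```

```text
gate pts 129 angle -0.06266594 topz [0.12381082 0.12772939] x 0.4415296757339554 0.6653558690583505
shift [ 0.0097 -0.0005 -0.0006] turn [ 0.003 -0.001  0.   ]
shift [ 0.0097 -0.0005 -0.0006] turn [ 1.000e-03  4.000e-03 -3.141e+00]
shift [ 0.0097 -0.0005 -0.0006] turn [ 1.000e-03  4.000e-03 -3.141e+00]
now [ 0.5306 -0.0437 -0.0156] jawdeg 4.9 j6 -0.28 t 14.65
0.039860351749709054 [-0.93630509 -3.61753198  1.33195328]
```

Call:
{"api": "step_arm", "payload": {"steps": [{"jaw": 0,"tx": 0.003,"ty": 0,"tz": 0,"ax": 0,"ay": 0,"az": 0},{"jaw": 0,"tx": 0.006,"ty": 0,"tz": 0,"ax": 0,"ay": 0,"az": 0},{"jaw": 0,"tx": 0.009,"ty": 0,"tz": 0,"ax": 0,"ay": 0,"az": 0},{"jaw": 0,"tx": 0.009,"ty": 0,"tz": 0,"ax": 0,"ay": 0,"az": 0}]}}

```text
time: 15.05
tool_pos: [0.5301, -0.0358, -0.0156]
ee_rot: [3.139, 0.001, 1.656]
wrist_force: [1.3, -6.1, 0.3]
width: 0.0395
```

```bash
python3 - <<'E'
from h import *
gate("g4");wgo(-.02,-.07,-.015);print(get_obs()['width'],get_obs()['wrist_force'])
b,e=snapshot("scene");save("s5",cv2.resize(b[130:300,220:400],None,fx=3,fy=3))
a,d=snapshot("wrist");P=cloud("wrist",d);h=cv2.cvtColor(a,cv2.COLOR_RGB2HSV)
m=(h[...,0]<20)&(h[...,1]>130)&(P[...,2]>.03)&(P[...,2]<.045)
c,s=np.cos(tb),np.sin(tb);q=P[m][:,:2]-O;B=q@np.array([[c,-s],[s,c]])
print("tail y",np.percentile(B[:,1],[0.5,2,50,99]),"x",np.percentile(B[:,0],[1,99]))
E
```

```text
gate pts 101 angle 0.05980444 topz [0.1252497  0.12892704] x 0.4465372762059867 0.6655797656310831
shift [ 0.0068 -0.0007 -0.0006] turn [ 0.003  0.001 -0.   ]
shift [ 0.0068 -0.0007 -0.0006] turn [ 2.000e-03 -5.000e-03  3.141e+00]
shift [ 0.0068 -0.0007 -0.0006] turn [ 2.000e-03 -5.000e-03  3.141e+00]
now [ 0.5301 -0.0358 -0.0156] jawdeg 4.9 j6 -0.26 t 15.1
0.039902495546589346 [ 0.82357752 -8.01618682 -0.06066217]
tail y [-0.11036251 -0.10845677 -0.05273226 -0.01165758] x [-0.03963892 -0.00082466]
```

View pics/s5.png

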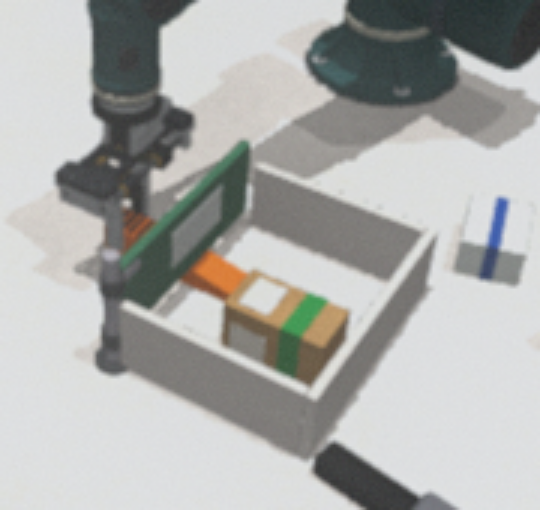

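The gate is shut, and the wedge is under it at about (215,270), clear of the parcel. The lift is somewhere between 1.7 and 4.4 mm, so I'll push 6 mm more to stay mid-range.

Call:
{"api": "step_arm", "payload": {"steps": [{"jaw": 0,"tx": 0.003,"ty": 0,"tz": 0,"ax": 0,"ay": 0,"az": 0},{"jaw": 0,"tx": 0.006,"ty": 0,"tz": 0,"ax": 0,"ay": 0,"az": 0},{"jaw": 0,"tx": 0.006,"ty": 0,"tz": 0,"ax": 0,"ay": 0,"az": 0},{"jaw": 1,"tx": 0.006,"ty": 0,"tz": 0,"ax": 0,"ay": 0,"az": 0},{"jaw": 1,"tx": 0.006,"ty": 0,"tz": 0,"ax": 0,"ay": 0,"az": 0},{"jaw": 1,"tx": 0.006,"ty": 0,"tz": 0,"ax": 0,"ay": 0,"az": 0},{"jaw": 1,"tx": 0.004,"ty": 0,"tz": 0,"ax": 0,"ay": 0,"az": 0}]}}

```text
time: 15.9
tool_pos: [0.5296, -0.0309, -0.0157]
ee_rot: [3.139, -0.0, 1.656]
wrist_force: [1.0, -1.0, -0.0]
width: 0.0682
```

```bash
python3 - <<'E'
from h import *
gate("g5");o=get_obs();print(o['width'],o['wrist_force'],o['tool_pos'])
E
```

```text
gate pts 92 angle 0.45927525 topz [0.12628884 0.13005859] x 0.4427133229400501 0.6642189220430056
0.07244292675692732 [-0.00728591 -0.6419222   0.97378716] [ 0.5297114  -0.03150726 -0.01567566]
```

Call:
{"api": "step_arm", "payload": {"steps": [{"jaw": 1,"tx": 0,"ty": 0,"tz": 0,"ax": 0,"ay": 0,"az": 0},{"jaw": 1,"tx": 0,"ty": 0,"tz": 0,"ax": 0,"ay": 0,"az": 0},{"jaw": 1,"tx": 0,"ty": 0,"tz": -0.03,"ax": 0,"ay": 0,"az": 0},{"jaw": 1,"tx": 0,"ty": 0,"tz": -0.07,"ax": 0,"ay": 0,"az": 0},{"jaw": 1,"tx": -0.02,"ty": 0,"tz": -0.12,"ax": 0,"ay": 0,"az": 0},{"jaw": 1,"tx": -0.06,"ty": 0,"tz": -0.16,"ax": 0,"ay": 0,"az": 0},{"jaw": 1,"tx": -0.11,"ty": 0,"tz": -0.18,"ax": 0,"ay": 0,"az": 0},{"jaw": 1,"tx": -0.16,"ty": 0,"tz": -0.2,"ax": 0,"ay": 0,"az": 0}]}}

```text
time: 16.75
tool_pos: [0.5422, -0.1763, 0.1805]
ee_rot: [3.136, 0.002, 1.658]
wrist_force: [-0.0, 0.1, -0.6]
width: 0.0938
```

```bash
python3 - <<'E'
from h import *
for i in range(6): gate("g6")
a,d=snapshot("top");P=cloud("top",d);h=cv2.cvtColor(a,cv2.COLOR_RGB2HSV)
c,s=np.cos(tb),np.sin(tb);B=(P[...,:2]-O)@np.array([[c,-s],[s,c]])
m=(h[...,0]<20)&(h[...,1]>130)&(P[...,2]>.03)&(P[...,2]<.045)&(abs(B[...,0]+.02)<.04)&(B[...,1]<0)&(B[...,1]>-.15)
print("tail y",np.percentile(B[m][:,1],[1,50,99]),"z",np.median(P[m][:,2]),m.sum())
m=(P[...,2]>.08)&(P[...,2]<.1)&(abs(B[...,0]-.053)<.065)&(abs(B[...,1]-.145)<.06);print("parcel",cv2.minAreaRect((B[m]*1000).astype(np.float32)),np.median(P[m][:,2]))
a,d=snapshot("wrist")
import math;P=cloud("wrist",d);h=cv2.cvtColor(a,cv2.COLOR_RGB2HSV);B=(P[...,:2]-O)@np.array([[c,-s],[s,c]])
m=(h[...,0]<20)&(h[...,1]>130)&(P[...,2]>.03)&(P[...,2]<.045)&(abs(B[...,0]+.02)<.04)
print("wrist tail y",np.percentile(B[m][:,1],[1,50,99]),m.sum())
m=(h[...,0]>55)&(h[...,0]<95)&(h[...,1]>70)&(P[...,2]>0)&(abs(B[...,1])<.03)&(B[...,0]<-.045)
q=P[m];print("wrist gate z",np.percentile(q[:,2],[1,3,50,97,99]),m.sum())
save("w6",a,1)
E
```

```text
gate pts 190 angle 0.009489059 topz [0.12594243 0.12939453] x 0.4205026691166033 0.6637351008182092
gate pts 189 angle 0.07213402 topz [0.12580419 0.12883332] x 0.4201627522880289 0.6647956775236896
gate pts 188 angle -0.045944214 topz [0.12560483 0.12896605] x 0.4209779627284709 0.663427951442116
gate pts 190 angle 0.027818203 topz [0.12535838 0.12893111] x 0.4210105401195343 0.6648117060272376
gate pts 189 angle -0.0067038536 topz [0.12606291 0.12962963] x 0.4203914578950886 0.6646356980004968
gate pts 190 angle -0.01893282 topz [0.12569171 0.1285564 ] x 0.42016891279906554 0.663450879842012
tail y [-0.10616333 -0.06083003 -0.00887558] z 0.03530317121591331 244
parcel ((49.78407287597656, 148.05148315429688), (61.77173614501953, 109.98298645019531), 1.061194658279419) 0.08949696785751038
wrist tail y [-0.10798611 -0.06867537 -0.03379193] 2372Traceback (most recent call last):
  File "<stdin>", line 13, in <module>
    return _quantile_unchecked(
        a, q, axis, out, overwrite_input, method, keepdims, weights)
    return _ureduce(a,
                    func=_quantile_ureduce_func,
    ...<5 lines>...
                    overwrite_input=overwrite_input,
                    method=method)
    r = func(a, **kwargs)
    result = _quantile(arr,
                       quantiles=q,
    ...<2 lines>...
                       out=out,
                       weights=wgt)
    slices_having_nans = np.isnan(arr[-1, ...])
                                  ~~~^^^^^^^^^
IndexError: index -1 is out of bounds for axis 0 with size 0
```

```bash
python3 - <<'E'
from h import *
c,s=np.cos(tb),np.sin(tb);M=np.array([[c,-s],[s,c]])
def top(P,ang):
    B=(P[...,:2]-O)@M-np.array([.138,0]);ca,sa=np.cos(ang),np.sin(ang)
    G=B@np.array([[ca,-sa],[sa,ca]])
    Z=P[...,2];r=[]
    for lo in (-.25,-.2,-.15,-.1,-.06): 
        m=(G[...,0]>lo)&(G[...,0]<lo+.05)&(abs(G[...,1])<.012)&(Z>.11)&(Z<.14)
        z=Z[m];r.append((m.sum(),round(float(np.mean(np.sort(z)[-max(5,len(z)//2):]))*1000,1)))
    return r
z=np.load("s.npz");a,d=snapshot("top")
print("top open",top(cloud("top",z["d"]),.557));print("top now",top(cloud("top",d),0))
b,e=snapshot("scene")
print("scene open",top(cloud("scene",z["e"]),.557));print("scene now",top(cloud("scene",e),0))
save("s7",cv2.resize(b[130:300,200:400],None,fx=3,fy=3))
E
```

```text
top open [(np.int64(54), 125.4), (np.int64(50), 124.7), (np.int64(49), 124.4), (np.int64(51), 126.0), (np.int64(49), 125.4)]
top now [(np.int64(53), 127.5), (np.int64(46), 128.1), (np.int64(49), 127.8), (np.int64(45), 127.9), (np.int64(46), 127.1)]
scene open [(np.int64(33), 123.9), (np.int64(35), 124.3), (np.int64(40), 123.6), (np.int64(44), 123.7), (np.int64(26), 123.8)]
scene now [(np.int64(58), 125.8), (np.int64(63), 125.8), (np.int64(68), 125.8), (np.int64(68), 125.8), (np.int64(74), 125.6)]
```

View pics/s7.png

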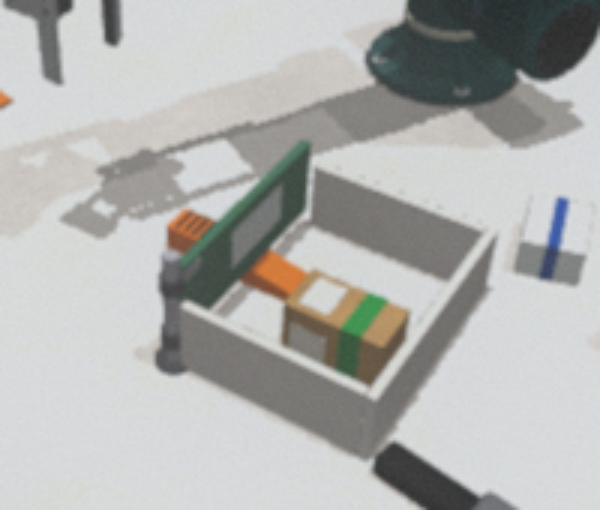

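Gate shut, wedge under it, parcel upright and nothing else moved. The cameras give a lift of 2.0–2.5 mm and the geometry about 5 mm. Both are in range, but the lower one has a thin margin, so I'll regrip and tap 8 mm further.

```bash
python3 -c "
from h import *
go(.5297,-.0315,-.0155,4.9)"
```

```text
shift [0.1427 0.0007 0.1926] turn [ 0.002 -0.     0.002]
shift [0.1427 0.0007 0.1926] turn [ 1.00e-03  2.00e-03 -3.14e+00]
shift [0.1427 0.0007 0.1926] turn [ 1.00e-03  2.00e-03 -3.14e+00]
now [ 0.5412 -0.1738  0.1771] jawdeg 5.0 j6 -0.5 t 17.25
```

Call:
{"api": "step_arm", "payload": {"steps": [{"jaw": 1,"tx": 0.05,"ty": 0.001,"tz": 0.02,"ax": 0,"ay": 0,"az": 0},{"jaw": 1,"tx": 0.095,"ty": 0.001,"tz": 0.04,"ax": 0,"ay": 0,"az": 0},{"jaw": 1,"tx": 0.13,"ty": 0.001,"tz": 0.07,"ax": 0,"ay": 0,"az": 0},{"jaw": 1,"tx": 0.142,"ty": 0.001,"tz": 0.11,"ax": 0,"ay": 0,"az": 0},{"jaw": 1,"tx": 0.142,"ty": 0.001,"tz": 0.15,"ax": 0,"ay": 0,"az": 0},{"jaw": 1,"tx": 0.142,"ty": 0.001,"tz": 0.18,"ax": 0,"ay": 0,"az": 0},{"jaw": 1,"tx": 0.142,"ty": 0.001,"tz": 0.192,"ax": 0,"ay": 0,"az": 0},{"jaw": 1,"tx": 0.142,"ty": 0.001,"tz": 0.192,"ax": 0,"ay": 0,"az": 0}]}}

```text
time: 18.05
tool_pos: [0.5283, -0.0314, -0.0168]
ee_rot: [-3.139, -0.002, 1.659]
wrist_force: [-0.1, -0.3, 0.4]
width: 0.0941
```

Call:
{"api": "step_arm", "payload": {"steps": [{"jaw": 0,"tx": 0,"ty": 0,"tz": 0,"ax": 0,"ay": 0,"az": 0},{"jaw": 0,"tx": 0,"ty": 0,"tz": 0,"ax": 0,"ay": 0,"az": 0},{"jaw": 0,"tx": 0,"ty": 0,"tz": 0,"ax": 0,"ay": 0,"az": 0},{"jaw": 0,"tx": 0,"ty": 0,"tz": 0,"ax": 0,"ay": 0,"az": 0},{"jaw": 0,"tx": 0,"ty": 0,"tz": 0,"ax": 0,"ay": 0,"az": 0},{"jaw": 0,"tx": 0,"ty": 0,"tz": 0,"ax": 0,"ay": 0,"az": 0},{"jaw": 0,"tx": 0,"ty": 0,"tz": 0,"ax": 0,"ay": 0,"az": 0},{"jaw": 0,"tx": 0,"ty": 0,"tz": 0,"ax": 0,"ay": 0,"az": 0}]}}

```text
time: 18.85
tool_pos: [0.5289, -0.0317, -0.0166]
ee_rot: [-3.14, -0.001, 1.658]
wrist_force: [0.6, -0.5, 0.5]
width: 0.04
```

Call:
{"api": "step_arm", "payload": {"steps": [{"jaw": 0,"tx": 0,"ty": 0,"tz": 0,"ax": 0,"ay": 0,"az": 0},{"jaw": 0,"tx": 0,"ty": 0,"tz": 0,"ax": 0,"ay": 0,"az": 0}]}}

```text
time: 19.05
tool_pos: [0.5289, -0.0317, -0.0166]
ee_rot: [-3.14, -0.001, 1.658]
wrist_force: [0.0, -0.9, -0.5]
width: 0.0396
```

Call:
{"api": "step_arm", "payload": {"steps": [{"jaw": 0,"tx": 0.004,"ty": 0,"tz": 0,"ax": 0,"ay": 0,"az": 0},{"jaw": 0,"tx": 0.008,"ty": 0,"tz": 0,"ax": 0,"ay": 0,"az": 0},{"jaw": 0,"tx": 0.009,"ty": 0,"tz": 0,"ax": 0,"ay": 0,"az": 0},{"jaw": 1,"tx": 0.008,"ty": 0,"tz": 0,"ax": 0,"ay": 0,"az": 0},{"jaw": 1,"tx": 0.008,"ty": 0,"tz": 0,"ax": 0,"ay": 0,"az": 0},{"jaw": 1,"tx": 0.007,"ty": 0,"tz": 0,"ax": 0,"ay": 0,"az": 0},{"jaw": 1,"tx": 0.007,"ty": 0,"tz": 0,"ax": 0,"ay": 0,"az": 0},{"jaw": 1,"tx": 0.007,"ty": 0,"tz": 0,"ax": 0,"ay": 0,"az": 0}]}}

```text
time: 19.85
tool_pos: [0.5282, -0.0245, -0.0167]
ee_rot: [-3.14, -0.001, 1.658]
wrist_force: [0.2, -0.5, 0.6]
width: 0.0763
```

Call:
{"api": "step_arm", "payload": {"steps": [{"jaw": 1,"tx": 0,"ty": 0,"tz": 0,"ax": 0,"ay": 0,"az": 0},{"jaw": 1,"tx": 0,"ty": 0,"tz": 0,"ax": 0,"ay": 0,"az": 0},{"jaw": 1,"tx": 0,"ty": 0,"tz": -0.03,"ax": 0,"ay": 0,"az": 0},{"jaw": 1,"tx": 0,"ty": 0,"tz": -0.07,"ax": 0,"ay": 0,"az": 0},{"jaw": 1,"tx": -0.02,"ty": 0,"tz": -0.12,"ax": 0,"ay": 0,"az": 0},{"jaw": 1,"tx": -0.06,"ty": 0,"tz": -0.16,"ax": 0,"ay": 0,"az": 0},{"jaw": 1,"tx": -0.11,"ty": 0,"tz": -0.18,"ax": 0,"ay": 0,"az": 0},{"jaw": 1,"tx": -0.16,"ty": 0,"tz": -0.2,"ax": 0,"ay": 0,"az": 0}]}}

```text
time: 20.65
tool_pos: [0.5419, -0.1695, 0.1793]
ee_rot: [3.14, 0.0, 1.66]
wrist_force: [0.2, -1.0, -0.3]
width: 0.0939
```

```bash
python3 - <<'E'
from h import *
for i in range(4): snapshot("wrist")
gate("g8")
c,s=np.cos(tb),np.sin(tb);M=np.array([[c,-s],[s,c]])
def gz(P):
    G=(P[...,:2]-O)@M-np.array([.138,0]);Z=P[...,2];r=[]
    for lo in (-.25,-.2,-.15,-.1):
        z=Z[(G[...,0]>lo)&(G[...,0]<lo+.05)&(abs(G[...,1])<.012)&(Z>.11)&(Z<.14)];r.append(round(float(np.mean(np.sort(z)[-len(z)//2:]))*1000,1))
    return r
a,d=snapshot("top");P=cloud("top",d);b,e=snapshot("scene");print(gz(P),gz(cloud("scene",e)))
h=cv2.cvtColor(a,cv2.COLOR_RGB2HSV);B=(P[...,:2]-O)@M
m=(h[...,0]<20)&(h[...,1]>130)&(P[...,2]>.03)&(P[...,2]<.045)&(abs(B[...,0]+.02)<.04)&(B[...,1]<0)&(B[...,1]>-.15)
print("tail y",np.percentile(B[m][:,1],[1,50]),np.percentile(P[m][:,2],[5,50,95]))
m=(P[...,2]>.08)&(P[...,2]<.1)&(abs(B[...,0]-.053)<.065)&(abs(B[...,1]-.145)<.06);print("parcel",cv2.minAreaRect((B[m]*1000).astype(np.float32)))
print(get_obs()['wrist_force'],get_obs()['time'])
save("s9",cv2.resize(b[130:300,200:400],None,fx=3,fy=3))
E
```

```text
gate pts 193 angle -0.042434216 topz [0.12655826 0.12992093] x 0.42049623859536556 0.6647069936807377
[129.1, 128.5, 128.5, 128.4] [126.7, 126.3, 126.3, 126.4]
tail y [-0.10070287 -0.05538509] [0.03097626 0.03542177 0.03993441]
parcel ((50.32223129272461, 148.62933349609375), (109.89741516113281, 62.068729400634766), 89.7827377319336)
[ 0.47183235  0.10108556 -0.67194641] 21.0
```

View pics/s9.png

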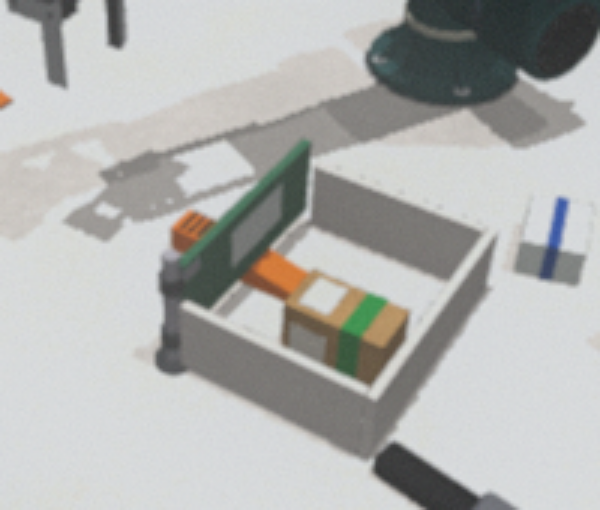

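The gate is shut, and every lift estimate (2.6 to 6.5 mm) falls inside the allowed range. The parcel is upright and the arm is clear, so I'm handing in.

```bash
python3 -c "
from bench import *
print(close_job())"
```

```text
the job is handed in; nothing more can be done
None
```

The job is done and handed in at about 21 s of the 69 s allowed. The parcel stands in the bay, and the wedge holds the gate shut and lifted.

**What I did**
- **Parcel:** I set the green-banded parcel down in the bay at about x 50, y 149 mm in the bay frame, released, while the gate was still ajar.
- **Wedge:** I gripped the larger wedge by its tail, slid it thin end first under the gate, pushed the gate shut and tapped the wedge in. I then regripped it and tapped it about 7 mm further for margin.

**Last checks**
- **Gate:** the measured angle was about 0°, and it stayed shut after I let go.
- **Wedge:** it lies flat, with its tail outside the gate and its tip about 99 mm inside.
- **Parcel and arm:** the parcel is upright and the gripper is clear of everything.
- **Things to leave alone:** the white box looks unmoved in the last picture. I did not re-measure it, the tape roll or the scanner, but the arm touched none of them.

**What disagreed or failed**
- **Lift:** the estimates differ. The scene camera gives about 2.6 mm, the top camera about 3.4 mm, and the wedge's position implies about 6.5 mm. All three are within 1.5–9 mm.
- **Fingertip height:** the fingertips sit about 31 mm higher than the reported tool position implies. My first wedge grasp closed above it for that reason. I found this from the wrist camera's depth and corrected for it.

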